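Take the chopping board out of the way and hold the vegetable bin open

ROBOT

A 6-joint arm with a two-finger parallel gripper is mounted at the origin on a cart in front of the work surface, level with it; the furniture and walls round the work are solid. World frame = base frame: x ahead of the robot, y to its left, z up, the work surface at z = 0. Lengths are in m, angles in rad, forces in N, time in s.
With the tool pointing down it reaches from about 0.3 to 0.875 m from the base axis. Payload 6.4 kg.
Tool frame: the origin (TCP) lies between the finger pads; the fingertips stand 8 mm ahead of it and the grasp point (between the pads) lies 11 mm behind it (ctrl.finger_overhang is the distance from the TCP to the fingertips, in m); z points along the fingers, y is the line along which they close (so a half turn about z gives the same grasp; the last joint's range is limited). The gripper opens to 85 mm and grips with 20 to 120 N. Pads are 22 mm wide; open, the fingers measure 114 mm over their backs; the gripper's body (76 mm by 85 mm) begins 54 mm behind the grasp point. The pads swing forward as they close: fully open they stand 13 mm farther back than shut.
Start: joints at [0.957, 0.181, 1.607, -0, 1.354, -0.206], TCP at [0.228, 0.528, 0.239] pointing down, gripper open.
Joint ranges: [-2.99, 2.99], [-0.89, 2.07], [0.3, 2.58], [-1.14, 4.28], [0, 2.63], [-3.12, 3.12]. Speed limits (rad/s): [2.57, 2.57, 3.01, 3.14, 3.14, 3.14].

INTERFACE

Orientations are given as a unit quaternion [w, x, y, z].
In Python, from bench import ctrl, camera gives the robot as it stands.
- The arm moves only by the shell command python3 -m pendant 'ROWS' [OPENING]. ROWS is JSON, a list of rows, each a list of 6 numbers: the shift along the world's x, y, z normalised to -1 to 1, where 1 is 200 mm, then the turn, a rotation vector about the world's x, y, z normalised to -1 to 1, where 1 is pi/2 rad. In form: [[dx, dy, dz, rx, ry, rz], ...]. A call has exactly 10 rows; each row shifts and turns the commanded pose from where the row before left it; what a row does not reach is not made up. A row lasts 1/8 s, in which the tool goes at most 62.5 mm and 10.7 degrees, less where a joint would pass 70% of its speed; a pose out of reach is approached as far as the arm can. A call with a number of a shift or a turn outside -1 to 1 is refused whole. A call with a gripper value outside its range is refused whole. OPENING is the opening, from -1 (shut) to 1 (fully open), set as the call begins (- or left out, the last holds). The fingers move at their own pace and stop on an object; the grip force is fixed at half the most. Time passes only in rows, so rows that do not move let the fingers close, or fill a call up. It gives the time, the measured TCP pose, the force, the opening and the grip force at its end, in the units of the state.
- ctrl.get_obs(): the state, without advancing time (a new reading comes with each control period).
- camera(name): name is "scene" or "top" or "wrist"; returns a dict with "color" (420x560x3 uint8, blue, green, red), "fx", "fy", "cx", "cy" (pixels), "distortion" ([k1, k2, p1, p2, k3] as OpenCV has them; the pictures are not rectified), "xyz" and "rotation" of the camera in the world; the wrist camera has in their place "hand_eye" (4x4, takes a point from camera to tool coordinates, whose origin is the TCP and whose axes are the flange's). Camera axes: x right, y down, z forward; pixel columns grow to the right and rows downward; lengths in m; the calibration is good to about 2 mm. A picture is of the moment at which its call begins: read the wrist's pose just before it. There is no depth.
- ctrl.hand_in(): hands the job in; it is judged then, once.
The state is a dict: "time_s": time; "q": joint angles; "dq": joint speeds; "joint_efforts": joint torques, N m; "eef_pos": TCP position; "eef_rot": TCP orientation; "wrist_force": force on the tool from outside, world axes, zero at the start; "torque": the same for the moment, N m; "opening": opening from 0.0 (shut) to 1.0 (fully open); "grasp_force": force on a finger pad.
Only numpy, scipy, OpenCV 4.12 (cv2) and the standard library are available. Lean on these libraries where they do the work, as an engineer would, in place of code of your own. Each camera call takes 0.05 s, during which the arm holds its last target. There are 200 camera calls.

TASK

The chopping board stowed upright in front of the vegetable bin is in my way: slide it up out of its dock and stand it on edge, roughly centred, in the middle one of the draining rack's three slots and let go of it. Then take the bin's lid by its handle, lift it to 45 degrees from shut and keep holding it there so that I can take the onion out: finish while still holding the lid, which falls shut if let go. Leave the other things on the worktop where they are.

Things in the scene. Friction and masses are not known exactly. Their poses are not given: they have to be found in the camera images.
- veg_bin: Vegetable bin, fixed: a white metal box 200 wide (y) x 150 deep (x), wall top 105 above the worktop, on a light wooden plinth 12 thick that reaches 68 past the box's front and carries the board's dock. Origin: on the worktop under the middle of the box; x points from front to back, y to the left, z up. An onion (about 80 across) lies loose in the box.
- dock (a point): Middle of the board's dock in front of the bin, on top of the plinth (bin frame x = -116, y = 0, z = 12), axes as the bin's: two upright wooden posts 70 high with facing grooves 16 wide (x; groove bottoms 157 apart), open at the top, in which the board stands
- veg_lid (a joint): The bin's wooden lid, 204 x 154 x 10 mm, 0.2 to 0.45 kg, hinged along the box's back top edge: 0 = shut, grows as the front edge rises, in radians (45 degrees = 0.785); end stop 1.75. It has no spring or catch and falls shut by its weight.
- lid_bar (a point): Middle of the round bar of the lid's handle: a steel bow standing on the lid near its front edge; bar 12 mm in diameter, 100 long along the bin's y, its axis 45 above the lid's top, posts at its ends. With the lid shut it is at x = -50, z = 160 in the bin's frame. Moves with the lid.
- lid_hinge (a point): Middle of the lid's hinge line, at x = 75, z = 105 in the bin's frame; the hinge line runs along the bin's y. With the lid shut the handle's bar lies 125 in front of it and 55 above it.
- board: Chopping board, plain wood, 10 thick (its x) x 150 wide (its y) x 190 tall (its z), 0.15 to 0.27 kg, rounded edges. Origin: the middle of its lower edge; z points up along the board. At the start it stands upright in the dock, about square to the bin, its top 202 above the worktop, its lower 70 between the posts.
- rack: Wooden draining rack, fixed: two rails along its x with upright pins 8 thick, tops 92 above the worktop. Origin: on the worktop under its middle; z up. Pins in pairs (y = -45 and 45) at x = -39, -13, 13, 39 form three slots 18 wide at x = -26, 0, 26, where the board stands with its width along the rack's y on the rails, whose top is 14 above the worktop
- spice_jar: Spice jar, 46 across, 106 high, origin under its middle; to be left alone.
- tin: Low food tin, 75 across, 58 high, origin under its middle; to be left alone.
- mug: Patterned mug with a handle, 85 x 128 x 82 high, origin under its middle; to be left alone.

How it is judged:
On the way, in this order (a step that is already met when the one before it is completed fails the run):
1. the board is lifted clear of the dock, with the lid still shut (height (world z) of board above 0.09 m and value of joint veg_lid below 0.15 rad), for 0.1 s.
2. the board stands centred in the middle slot of the rack, let go (x of board in the frame of rack between -0.012 and 0.012 m and y of board in the frame of rack between -0.025 and 0.025 m and z of board in the frame of rack between 0.005 and 0.024 m and angle between board's own z axis and vertical below 0.3 rad and angle between the x axis of board and the x axis of rack, either way round below 0.3 rad and contact force between the fingers and board below 0.1 N), for 0.2 s.
3. the lid is held at 45 degrees, within 5 (value of joint veg_lid between 0.698132 and 0.872665 rad and contact force between the fingers and veg_bin above 0.3 N), for 0.3 s.
At the end, for the whole second after the job is handed in: The lid is held still at 45 degrees (within 5) by the fingers. The board rests on edge in the middle slot of the rack (lower edge within 10 mm of the rails, middle within 25 mm of the rack's along the slot, leaning and turned under 17 degrees), let go and at rest (all of step 2 and all of step 3 and velocity of joint veg_lid between -0.1 and 0.1 rad/s and contact force between the arm and board below 0.1 N and contact force between board and veg_bin below 0.1 N and linear speed of board below 0.03 m/s); the arm keeps its last pose, push and grip.
It fails at once if the spice jar is moved by more than 30 mm (distance of spice_jar from where it was at the start of the episode above 0.03 m).
It fails at once if the tin is moved by more than 30 mm (distance of tin from where it was at the start of the episode above 0.03 m).
It fails at once if the mug is moved by more than 30 mm (distance of mug from where it was at the start of the episode above 0.03 m).
It also fails if it takes over 53 s, if anything falls off the work surface, if the arm or the gripper's body presses on something with over 40 N, if the wrist force passes 120 N, or if a joint passes its speed limit or range.

## Working session

There is one attempt and no reset: what is moved stays moved. The work goes in short steps, Python scripts to look and compute and a shell command to move; the robot and the scene stay as the last step left them, time stands still between calls to the robot, and variables do not carry over. Pictures are saved under pics/ and viewed, at most 14 in all, crops included, and the job is handed in when it is done.

```bash
mkdir -p pics; ls; python3 - <<'E'
from bench import ctrl,camera
import cv2
for n in("scene","top"):
    d=camera(n);cv2.imwrite(f"pics/{n}0.png",d["color"])
    import pickle;pickle.dump(d,open(f"{n}.pkl","wb"))
    print(n,d["fx"],d["fy"],d["cx"],d["cy"],d["distortion"],d["xyz"],d["rotation"])
o=ctrl.get_obs();print(o);print(ctrl.finger_overhang)
E
```

```text
pics
scene 478.60459897342804 478.60459897342804 282.1767469514358 208.64150581658745 [0.02254278 0.         0.         0.         0.        ] [-0.01562323 -0.57435086  0.47949938] [-0.51506817  0.77691119 -0.30060676  0.20186469]
top 521.9065294776876 521.9065294776876 277.0638078110749 210.48223265789323 [0.04149234 0.         0.         0.         0.        ] [0.47276456 0.02138336 1.35746461] [ 0.00551304 -0.70140626  0.71232739 -0.02426035]
{'time_s': 0.1, 'q': array([ 9.56671879e-01,  1.81448239e-01,  1.60792464e+00,  1.44600481e-05,
        1.35382740e+00, -2.06303052e-01]), 'dq': array([ 0.00066245, -0.0012464 , -0.00275914,  0.00088783, -0.00062856,
        0.00154984]), 'joint_efforts': array([ 1.34049563e-05, -4.45876658e+01, -3.52237487e+01, -2.77202471e-04,
        4.01049532e-03,  4.10403470e-05]), 'eef_pos': array([0.22773907, 0.52743461, 0.23847662]), 'eef_rot': array([-3.27038429e-04,  2.02502010e-01,  9.79281517e-01, -7.34309658e-04]), 'wrist_force': array([0.53577362, 0.00106393, 0.80935203]), 'torque': array([0.01973631, 0.01315415, 0.04136511]), 'grasp_force': 0.0, 'opening': 1.0009821714359382}
0.008
```

View pics/scene0.png

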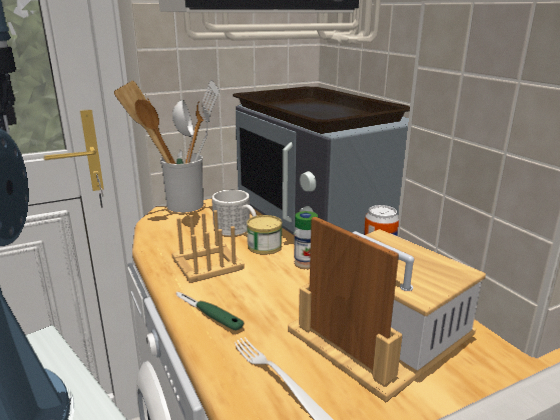

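View pics/top0.png

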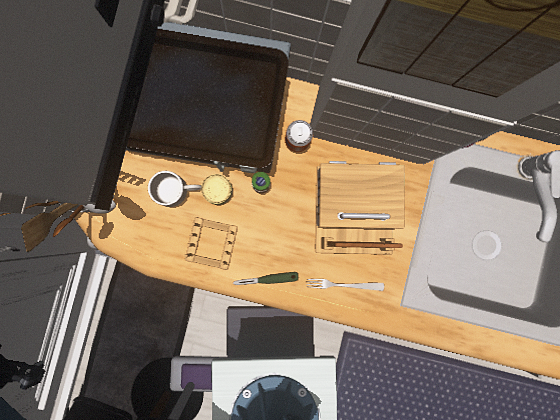

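The scene view shows the board (310–395, 222–375) in the dock in front of the bin, with the rack at (207,245) and the jar, tin and mug behind it. In the top view the lid spans (318–404, 163–228), the bar lies at about (364,216), the board's top edge at about (365,244), and the rack at about (212,243).

```bash
cat > h.py <<'E'
import pickle,cv2,numpy as np
from scipy.spatial.transform import Rotation as R
def K(d): return np.array([[d["fx"],0,d["cx"]],[0,d["fy"],d["cy"]],[0,0,1]])
def rot(d):
    q=np.array(d["rotation"]).ravel();return R.from_quat([q[1],q[2],q[3],q[0]]).as_matrix() if q.size==4 else q.reshape(3,3)
def plane(d,uv,z):
    p=cv2.undistortPoints(np.array(uv,float).reshape(-1,1,2),K(d),np.array(d["distortion"])).reshape(-1,2)
    r=np.c_[p,np.ones(len(p))]@rot(d).T; c=np.array(d["xyz"])
    return c+r*((z-c[2])/r[:,2])[:,None]
def proj(d,X):
    Rm=rot(d);rv=cv2.Rodrigues(Rm.T)[0];t=-Rm.T@np.array(d["xyz"])
    return cv2.projectPoints(np.array(X,float).reshape(-1,3),rv,t,K(d),np.array(d["distortion"]))[0].reshape(-1,2)
E
python3 - <<'E'
from h import *
d=pickle.load(open("top.pkl","rb"));im=d["color"]
a=cv2.resize(im[210:275,180:245],None,fx=6,fy=6,interpolation=cv2.INTER_CUBIC)
b=cv2.resize(im[155:260,310:410],None,fx=4,fy=4,interpolation=cv2.INTER_CUBIC)
c=np.zeros((430,800,3),np.uint8);c[:390,:390]=a;c[:420,400:800]=b;cv2.imwrite("pics/c1.png",c)
print(plane(d,[[318,163],[404,165],[318,227],[404,228]],.115),plane(d,[[341,216],[389,216]],.160))
E
```

```text
[[ 0.63727969 -0.11193271  0.115     ]
 [ 0.62962347 -0.31860257  0.115     ]
 [ 0.48399947 -0.10899913  0.115     ]
 [ 0.47846252 -0.31470171  0.115     ]] [[ 0.5080791  -0.15780562  0.16      ]
 [ 0.50641382 -0.26862763  0.16      ]]
```

View pics/c1.png

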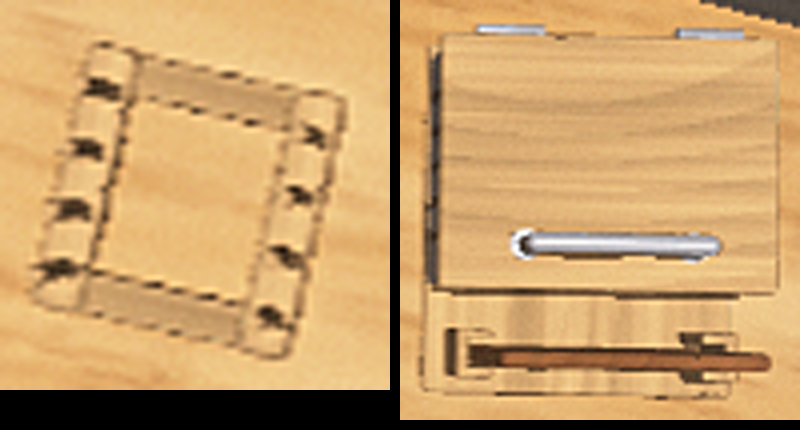

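The crops show the rack's outer corners at crop (90,40), (346,95), (290,360) and (32,300). The lid corners run (442,38)–(777,292), the bar (522,243)–(718,244), and the board's top edge (499,357)–(770,362).

```bash
python3 - <<'E'
from h import *
d=pickle.load(open("top.pkl","rb"));np.set_printoptions(precision=4,suppress=True)
A=lambda P:(np.array(P)+.5)/6-.5+[180,210]
B=lambda P:(np.array(P)-[400,0]+.5)/4-.5+[310,155]
rk=plane(d,A([[90,40],[346,95],[290,360],[32,300]]),.014);print(rk,np.linalg.norm(np.diff(rk,axis=0),axis=1));c=rk.mean(0)
ax=(rk[0]+rk[1]-rk[2]-rk[3])[:2];th=np.arctan2(ax[1],ax[0])
ay=(rk[0]+rk[3]-rk[1]-rk[2])[:2];th2=np.arctan2(-ay[0],ay[1]);print("rack",c,th,th2)
lid=plane(d,B([[442,38],[777,38],[777,292],[440,290]]),.115);print("lid",lid,np.linalg.norm(np.diff(lid,axis=0),axis=1),lid.mean(0))
bar=plane(d,B([[516,243],[720,244]]),.160);print("bar",bar,bar.mean(0))
bo=plane(d,B([[499,357],[770,362]]),.202);print("board",bo,bo.mean(0),np.diff(bo,axis=0))
# check in scene
s=pickle.load(open("scene.pkl","rb"));im=s["color"].copy()
t=th;Rz=R.from_euler('z',t).as_matrix();cc=np.array([c[0],c[1],0])
P=[cc+Rz@[x,y,.092] for x in(-.039,-.013,.013,.039) for y in(-.045,.045)]
for u in np.r_[proj(s,P),proj(s,bo),proj(s,bar)]: cv2.circle(im,tuple(np.int32(np.round(u*8))),16,(0,0,255),-1,shift=3)
for X in (lid,rk): cv2.polylines(im,[np.int32(proj(s,X))],True,(255,0,0))
imc=cv2.resize(im[190:400,160:500],None,fx=2.35,fy=2.35);cv2.imwrite("pics/c2.png",imc)
E
```

```text
[[0.5175 0.197  0.014 ]
 [0.4922 0.0882 0.014 ]
 [0.3798 0.1134 0.014 ]
 [0.4073 0.2224 0.014 ]] [0.1117 0.1153 0.1125]
rack [0.4492 0.1552 0.014 ] -0.2237205254764026 -0.23735865261713227
lid [[ 0.6345 -0.117   0.115 ]
 [ 0.6317 -0.3184  0.115 ]
 [ 0.4794 -0.3144  0.115 ]
 [ 0.4836 -0.1129  0.115 ]] [0.2014 0.1524 0.2016] [ 0.5573 -0.2157  0.115 ]
bar [[ 0.5096 -0.1524  0.16  ]
 [ 0.5073 -0.2701  0.16  ]] [ 0.5084 -0.2112  0.16  ]
board [[ 0.4453 -0.1355  0.202 ]
 [ 0.4402 -0.286   0.202 ]] [ 0.4427 -0.2107  0.202 ] [[-0.0051 -0.1505  0.    ]]
```

View pics/c2.png

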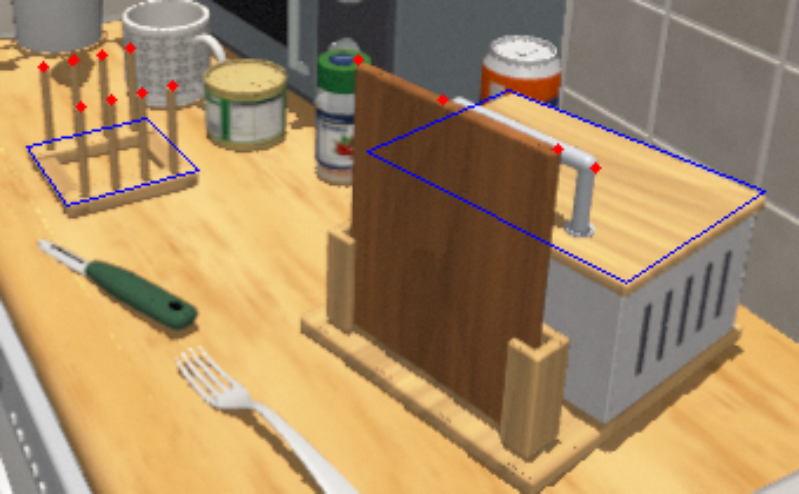

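The projected pin tops, board edge and bar match the scene view, and the measured sizes agree with those given. Next I move over the board, fingers half open.

```bash
R=x; python3 -m pendant '[[0.0535,-0.185,0.01,0,0,-0.038],[0.0535,-0.185,0.01,0,0,-0.038],[0.0535,-0.185,0.01,0,0,-0.038],[0.0535,-0.185,0.01,0,0,-0.038],[0.0535,-0.185,0.01,0,0,-0.038],[0.0535,-0.185,0.01,0,0,-0.038],[0.0535,-0.185,0.01,0,0,-0.038],[0.0535,-0.185,0.01,0,0,-0.038],[0.0535,-0.185,0.01,0,0,-0.038],[0.0535,-0.185,0.01,0,0,-0.038]]' 0; python3 -m pendant '[[0.0535,-0.185,0.01,0,0,-0.038],[0.0535,-0.185,0.01,0,0,-0.038],[0.0535,-0.185,0.01,0,0,-0.038],[0.0535,-0.185,0.01,0,0,-0.038],[0.0535,-0.185,0.01,0,0,-0.038],[0.0535,-0.185,0.01,0,0,-0.038],[0.0535,-0.185,0.01,0,0,-0.038],[0.0535,-0.185,0.01,0,0,-0.038],[0.0535,-0.185,0.01,0,0,-0.038],[0.0535,-0.185,0.01,0,0,-0.038]]'; python3 - <<'E'
from bench import ctrl,camera
import cv2,pickle
o=ctrl.get_obs();d=camera("wrist");pickle.dump((o,d),open("w1.pkl","wb"));cv2.imwrite("pics/w1.png",d["color"]);print(o["eef_pos"],o["eef_rot"],d["hand_eye"],d["fx"])
E
```

```text
time_s: 1.35
eef_pos: [0.335, 0.1567, 0.2592]
eef_rot: [-0.0, 0.482, 0.876, -0.0]
wrist_force: [0.3, -0.7, 1.2]
opening: 0.5
grasp_force: 0.0
time_s: 2.6
eef_pos: [0.442, -0.2133, 0.2789]
eef_rot: [-0.0, 0.719, 0.695, 0.0]
wrist_force: [0.3, -0.0, 0.3]
opening: 0.496
grasp_force: 0.0
[ 0.44203677 -0.21326597  0.27892392] [-3.80233790e-04  7.18674826e-01  6.95346209e-01  1.17168781e-05] [[ 1.85722123e-03 -9.46809881e-01 -3.21788130e-01  8.34745978e-02]
 [ 9.99997702e-01  1.41385591e-03  1.61150821e-03 -9.66161516e-04]
 [-1.07082985e-03 -3.21790383e-01  9.46810331e-01 -1.35257493e-01]
 [ 0.00000000e+00  0.00000000e+00  0.00000000e+00  1.00000000e+00]] 291.4332332784822
```

View pics/w1.png

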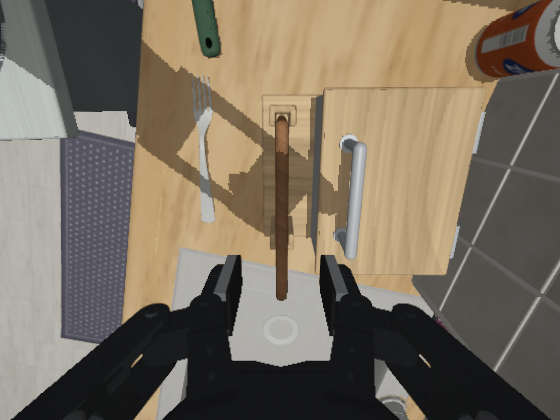

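The wrist view shows the board's edge running (283,118)–(281,298), midway between the fingers, and the bar (360,148)–(350,255).

```bash
cat >> h.py <<'E'
def wrist(o,d):
    q=o["eef_rot"];T=np.eye(4);T[:3,:3]=R.from_quat([q[1],q[2],q[3],q[0]]).as_matrix();T[:3,3]=o["eef_pos"];T=T@np.array(d["hand_eye"])
    return dict(d,rotation=T[:3,:3],xyz=T[:3,3])
E
python3 - <<'E'
from h import *
o,d=pickle.load(open("w1.pkl","rb"));w=wrist(o,d)
b=plane(w,[[283,118],[281,298]],.202);print(b,b.mean(0));print(plane(w,[[361,148],[350,256]],.16))
E
```

```text
[[ 0.44563197 -0.13569518  0.202     ]
 [ 0.4397492  -0.28303308  0.202     ]] [ 0.44269058 -0.20936413  0.202     ]
[[ 0.51226962 -0.16358893  0.16      ]
 [ 0.50757354 -0.26727302  0.16      ]]
```

```bash
python3 -m pendant '[[0.003,0.01,-0.07,0,0,0],[0,0,-0.08,0,0,0],[0,0,-0.08,0,0,0],[0,0,-0.08,0,0,0],[0,0,-0.07,0,0,0],[0,0,-0.07,0,0,0],[0,0,-0.06,0,0,0],[0,0,-0.055,0,0,0],[0,0,0,0,0,0],[0,0,0,0,0,0]]'; python3 -m pendant '[[0,0,0,0,0,0],[0,0,0,0,0,0],[0,0,0,0,0,0],[0,0,0,0,0,0],[0,0,0,0,0,0],[0,0,0,0,0,0],[0,0,0,0,0,0],[0,0,0.02,0,0,0],[0,0,0.03,0,0,0],[0,0,0.03,0,0,0]]' -1
```

```text
time_s: 3.9
eef_pos: [0.4429, -0.2103, 0.1666]
eef_rot: [0.0, 0.718, 0.696, 0.0]
wrist_force: [-0.7, -0.3, 0.1]
opening: 0.498
grasp_force: 0.0
time_s: 5.15
eef_pos: [0.4424, -0.21, 0.1824]
eef_rot: [-0.0, 0.718, 0.696, -0.0]
wrist_force: [-0.1, 0.8, -1.5]
opening: 0.106
grasp_force: 58.4
```

```bash
python3 -m pendant '[[0,0,0.05,0,0,0],[0,0,0.06,0,0,0],[0,0,0.06,0,0,0],[0,0,0.06,0,0,0],[0,0,0.06,0,0,0],[0,0,0.06,0,0,0],[0,0,0.06,0,0,0],[0,0,0.05,0,0,0],[0,0,0.04,0,0,0],[0,0,0,0,0,0]]'; python3 - <<'E'
from h import *
from bench import ctrl,camera
o=ctrl.get_obs();d=camera("scene");cv2.imwrite("pics/s2.png",d["color"]);print(o["eef_pos"],o["wrist_force"],o["grasp_force"])
E
```

```text
time_s: 6.4
eef_pos: [0.4429, -0.2103, 0.283]
eef_rot: [0.001, 0.718, 0.696, 0.0]
wrist_force: [-0.3, 1.0, -2.2]
opening: 0.11
grasp_force: 58.4
[ 0.4428991  -0.21034192  0.28295419] [-0.32137393  1.01237454 -2.15908127] 58.40928375720978
```

View pics/s2.png

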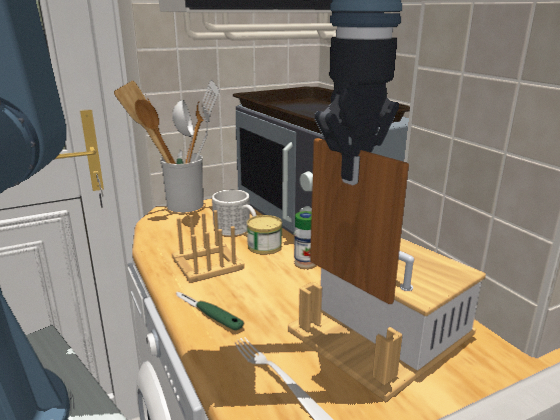

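The board hangs upright and clear of the dock, with the lid shut. Next I carry it to the rack.

```bash
python3 -m pendant '[[0.0035,0.12,0.01,0,0,-0.0138],[0.0035,0.2,0,0,0,-0.0138],[0.0035,0.25,0,0,0,-0.0138],[0.0035,0.25,0,0,0,-0.0138],[0.0035,0.25,0,0,0,-0.0138],[0.0035,0.25,0,0,0,-0.0138],[0.0035,0.2,0,0,0,-0.0138],[0.0035,0.18,0,0,0,-0.0138],[0.0035,0.128,0,0,0,-0.0138],[0,0,0,0,0,0]]'; python3 - <<'E'
from h import *
from bench import ctrl,camera
o=ctrl.get_obs();d=camera("wrist");d2=camera("scene");t=camera("top")
pickle.dump((o,d),open("w2.pkl","wb"))
c=np.zeros((600,560,3),np.uint8);c[:420]=d["color"];c=np.hstack([d["color"],np.zeros((420,240,3),np.uint8)])
c[:,560:]=cv2.resize(d2["color"][130:290,150:270],(240,320),interpolation=2)[:420].repeat(1,0)[:320][np.r_[0:320,[319]*100]]
cv2.imwrite("pics/w2.png",c);print(o["eef_pos"],o["eef_rot"])
E
```

```text
time_s: 7.7
eef_pos: [0.4483, 0.1568, 0.2836]
eef_rot: [-0.0, 0.781, 0.624, -0.001]
wrist_force: [-0.3, -0.6, -1.9]
opening: 0.107
grasp_force: 58.4
[0.44834616 0.15681111 0.28362421] [-4.39114026e-04  7.81382221e-01  6.24052376e-01 -5.13993595e-04]
```

View pics/w2.png

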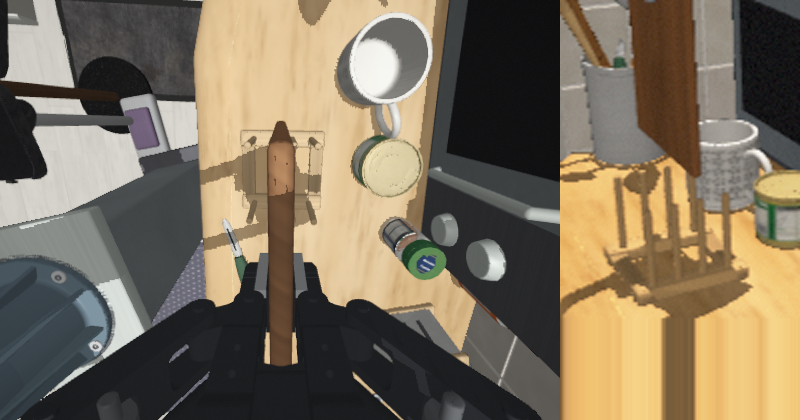

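The wrist view shows the board over the rack: pins near (251,142), (314,141), (253,208) and (310,210). I'll check these against the predicted positions.

```bash
python3 - <<'E'
from h import *
np.set_printoptions(precision=4,suppress=True)
o,d=pickle.load(open("w2.pkl","rb"));w=wrist(o,d)
c=np.array([.4492,.1552,0]);Rz=R.from_euler('z',-.23).as_matrix()
for x,y in((-.039,.045),(.039,.045),(-.039,-.045),(.039,-.045)):
    print(x,y,[proj(w,c+Rz@[x,y,z])[0] for z in(.014,.092)])
# rail rectangle outer corners
print(proj(w,[c+Rz@[x,y,.014] for x in(-.0575,.0575) for y in(-.056,.056)]))
cv2.imwrite("pics/w2c.png",cv2.resize(d["color"][110:240,220:350],None,fx=4.5,fy=4.5,interpolation=2))
y=R.from_quat(o["eef_rot"][[1,2,3,0]]).as_matrix()[:,1];print(np.arctan2(y[1],y[0]), Rz.T@(o["eef_pos"]-c))
E
```

```text
-0.039 0.045 [array([253.4737, 139.7323]), array([247.2732, 146.76  ])]
0.039 0.045 [array([310.9225, 140.2555]), array([317.8804, 147.3983])]
-0.039 -0.045 [array([254.7837, 202.906 ]), array([249.3639, 222.6168])]
0.039 -0.045 [array([308.2675, 203.3662]), array([314.1005, 223.1637])]
[[242.3357 209.9269]
 [239.5293 131.2123]
 [320.5511 210.5954]
 [325.0306 131.9967]]
-0.2229597478209176 [-0.0012  0.0014  0.2836]
```

View pics/w2c.png

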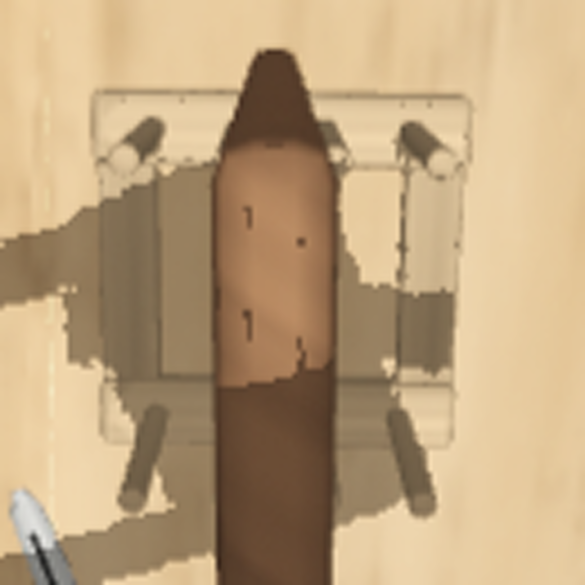

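```bash
python3 -m pendant '[[0.006,-0.001,0,0,0,-0.0045],[0,0,-0.02,0,0,0],[0,0,-0.04,0,0,0],[0,0,-0.04,0,0,0],[0,0,-0.04,0,0,0],[0,0,-0.04,0,0,0],[0,0,-0.04,0,0,0],[0,0,-0.04,0,0,0],[0,0,-0.03,0,0,0],[0,0,0,0,0,0]]'; python3 - <<'E'
from h import *
from bench import ctrl,camera
d2=camera("scene");w=camera("wrist")
cv2.imwrite("pics/s3.png",np.hstack([cv2.resize(d2["color"][130:290,150:270],(390,520),interpolation=2),cv2.resize(w["color"][70:330,180:385],(410,520))]))
E
```

```text
time_s: 9.1
eef_pos: [0.4498, 0.1552, 0.2257]
eef_rot: [-0.0, 0.784, 0.62, -0.0]
wrist_force: [-0.5, 0.4, -1.6]
opening: 0.107
grasp_force: 58.4
```

View pics/s3.png

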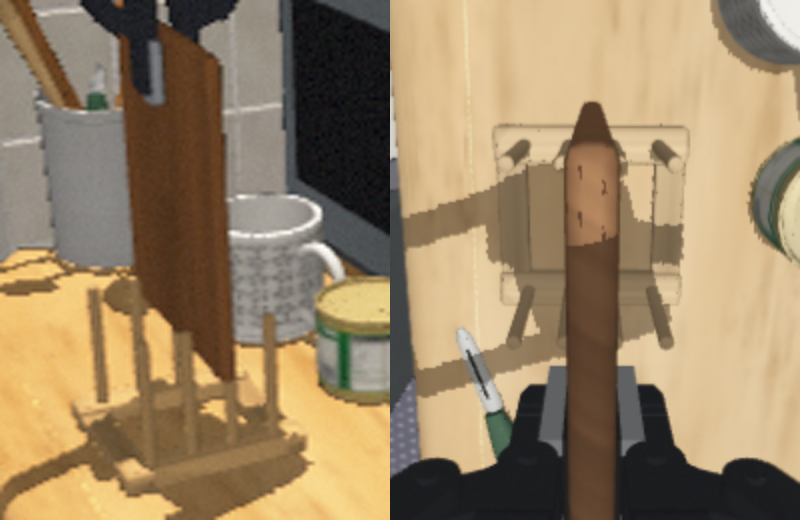

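The board is entering the middle slot, centred between the pins and with no extra force. I lower it the rest of the way.

```bash
python3 -m pendant '[[0,0,-0.03,0,0,0],[0,0,-0.04,0,0,0],[0,0,-0.04,0,0,0],[0,0,-0.04,0,0,0],[0,0,-0.04,0,0,0],[0,0,-0.04,0,0,0],[0,0,-0.03,0,0,0],[0,0,-0.02,0,0,0],[0,0,0,0,0,0],[0,0,0,0,0,0]]'
```

```text
time_s: 10.45
eef_pos: [0.4503, 0.1553, 0.1706]
eef_rot: [0.0, 0.784, 0.62, 0.0]
wrist_force: [0.1, 0.7, -2.1]
opening: 0.105
grasp_force: 58.5
```

```bash
python3 -m pendant '[[0,0,-0.005,0,0,0],[0,0,0,0,0,0],[0,0,0,0,0,0],[0,0,0,0,0,0],[0,0,0,0,0,0],[0,0,0,0,0,0],[0,0,0,0,0,0],[0,0,0,0,0,0],[0,0,0,0,0,0],[0,0,0,0,0,0]]' -0.2;  python3 -m pendant '[[0,0,0.03,0,0,0],[0,0,0.06,0,0,0],[0,0,0.08,0,0,0],[0,0,0.08,0,0,0],[0,0,0.08,0,0,0],[0,0,0.08,0,0,0],[0,0,0.06,0,0,0],[0,0,0.04,0,0,0],[0,0,0.02,0,0,0],[0,0,0,0,0,0]]'; python3 - <<'E'
from h import *
from bench import ctrl,camera
d2=camera("scene");w=camera("wrist")
cv2.imwrite("pics/s4.png",np.hstack([cv2.resize(d2["color"][130:290,150:270],(390,520),interpolation=2),cv2.resize(w["color"][70:330,180:385],(410,520))]))
E
```

```text
time_s: 11.7
eef_pos: [0.4501, 0.1553, 0.1693]
eef_rot: [-0.0, 0.784, 0.62, -0.0]
wrist_force: [0.2, -0.6, 0.2]
opening: 0.398
grasp_force: 0.0
time_s: 12.95
eef_pos: [0.4501, 0.1552, 0.2752]
eef_rot: [-0.0, 0.785, 0.62, -0.0]
wrist_force: [0.6, 0.2, 0.8]
opening: 0.395
grasp_force: 0.0
```

View pics/s4.png

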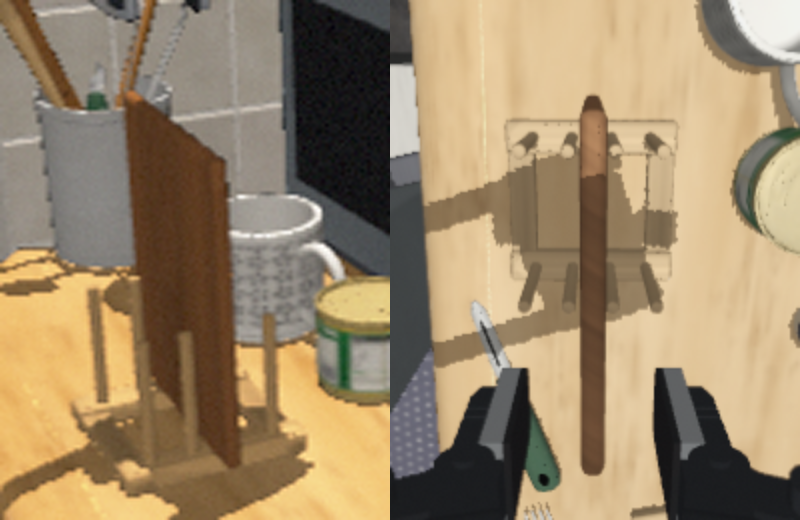

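The board stands in the middle slot, let go. Next I move to above the lid's handle.

```bash
python3 -m pendant '[[0.033,-0.14,0,0,0,0.0147],[0.033,-0.22,0,0,0,0.0147],[0.033,-0.25,0,0,0,0.0147],[0.033,-0.25,0,0,0,0.0147],[0.033,-0.25,0,0,0,0.0147],[0.033,-0.25,0,0,0,0.0147],[0.033,-0.2,0,0,0,0.0147],[0.033,-0.16,0,0,0,0.0147],[0.033,-0.12,0,0,0,0.0147],[0,0,0,0,0,0]]'; python3 - <<'E'
from h import *
from bench import ctrl,camera
o=ctrl.get_obs();d=camera("wrist");pickle.dump((o,d),open("w3.pkl","wb"));cv2.imwrite("pics/w3.png",d["color"])
w=wrist(o,d);im=d["color"]
print(o["eef_pos"],proj(w,[[.5103,-.163,.16],[.508,-.263,.16]]))
# grey bar mask: low saturation, bright, over wooden lid
h=cv2.cvtColor(im,cv2.COLOR_BGR2HSV);p=proj(w,[[.509,-.213,.16]])[0].astype(int)
m=((h[...,1]<50)&(h[...,2]>90)).astype(np.uint8)
n,l,s,c=cv2.connectedComponentsWithStats(m)
for i in range(1,n):
    if s[i,4]>150: print(s[i],c[i],plane(w,[c[i]],.16))
E
```

```text
time_s: 14.3
eef_pos: [0.5093, -0.2141, 0.2744]
eef_rot: [-0.001, 0.717, 0.697, -0.0]
wrist_force: [-0.9, 0.9, -0.2]
opening: 0.399
grasp_force: 0.0
[ 0.50929108 -0.21405081  0.27435794] [[280.86325024 149.72043732]
 [281.08649726 255.48606357]]
[ 392    0  168  397 9712] [493.76843081 132.08597611] [[ 0.6858683  -0.15358353  0.16      ]]
[ 138   75   31  149 1495] [153.60133779 152.90301003] [[ 0.40248051 -0.16305537  0.16      ]]
[    0    91    86   329 22601] [ 39.21870714 253.97486837] [[ 0.27980974 -0.25501963  0.16      ]]
[407 114  12  43 223] [412.30044843 134.98654709] [[ 0.6196595  -0.15388954  0.16      ]]
[ 273  136   18  128 1691] [281.04790065 197.37315198] [[ 0.5094085 -0.2050389  0.16     ]]
[ 128  248   94   79 4211] [167.57112325 281.6568511 ] [[ 0.39547324 -0.2887842   0.16      ]]
[ 236  272   89   95 6261] [279.49800351 323.55582175] [[ 0.5043762  -0.34202967  0.16      ]]
[353 281  30  29 282] [370.25177305 299.25531915] [[ 0.59662512 -0.3144246   0.16      ]]
[ 140  357   55   63 1140] [173.57982456 392.13508772] [[ 0.38136226 -0.43308766  0.16      ]]
[367 357  17  38 358] [373.31564246 374.97765363] [[ 0.60686922 -0.41368751  0.16      ]]
```

View pics/w3.png

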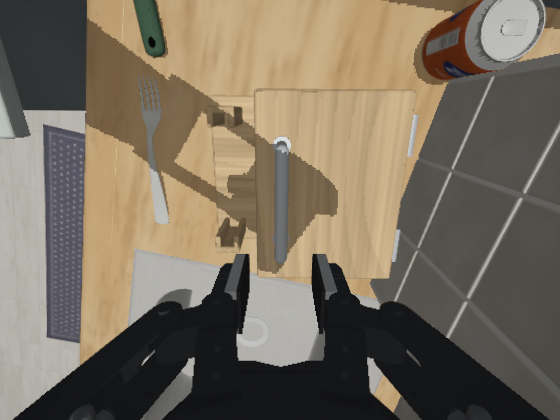

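The bar spans (282,143)–(281,262), centred between the fingers at x = 0.509. I go down and close on it.

```bash
python3 -m pendant '[[0,0,-0.05,0,0,0],[0,0,-0.08,0,0,0],[0,0,-0.08,0,0,0],[0,0,-0.08,0,0,0],[0,0,-0.08,0,0,0],[0,0,-0.08,0,0,0],[0,0,-0.08,0,0,0],[0,0,-0.06,0,0,0],[0,0,-0.035,0,0,0],[0,0,0,0,0,0]]'; python3 -m pendant '[[0,0,0,0,0,0],[0,0,0,0,0,0],[0,0,0,0,0,0],[0,0,0,0,0,0],[0,0,0,0,0,0],[0,0,0,0,0,0],[0,0,0,0,0,0],[0,0,0,0,0,0],[0,0,0,0,0,0],[0,0,0,0,0,0]]' -1; python3 - <<'E'
from h import *
# bar path with vertical tool: hinge rel (-.125,.055)
p=lambda a:np.array([-.125*np.cos(a)+.055*np.sin(a),.125*np.sin(a)+.055*np.cos(a)])
D=np.diff([p(a) for a in np.radians(np.linspace(0,45,17))],axis=0)/.2
print(D.round(4).tolist(),(p(np.pi/4)-p(0)))
E
```

```text
time_s: 15.6
eef_pos: [0.5094, -0.2126, 0.1498]
eef_rot: [-0.0, 0.716, 0.698, -0.0]
wrist_force: [0.6, -0.1, 1.3]
opening: 0.398
grasp_force: 0.0
time_s: 16.85
eef_pos: [0.5096, -0.213, 0.151]
eef_rot: [0.0, 0.716, 0.698, -0.0]
wrist_force: [-3.7, -0.0, 5.2]
opening: 0.113
grasp_force: 58.7
[[0.0142, 0.0303], [0.0157, 0.0296], [0.0172, 0.0288], [0.0185, 0.0279], [0.0199, 0.027], [0.0212, 0.026], [0.0224, 0.0249], [0.0236, 0.0238], [0.0248, 0.0226], [0.0258, 0.0213], [0.0269, 0.02], [0.0278, 0.0187], [0.0287, 0.0173], [0.0295, 0.0159], [0.0303, 0.0144], [0.0309, 0.0129]] [0.07550253 0.07227922]
```

```bash
python3 -m pendant '[[0.0142,-0.0005,0.0303,0,0,0],[0.0157,-0.0005,0.0296,0,0,0],[0.0172,-0.0005,0.0288,0,0,0],[0.0185,-0.0005,0.0279,0,0,0],[0.0199,-0.0005,0.027,0,0,0],[0,0,0,0,0,0],[0,0,0,0,0,0],[0,0,0,0,0,0],[0,0,0,0,0,0],[0,0,0,0,0,0]]'
```

```text
time_s: 18.1
eef_pos: [0.5254, -0.2135, 0.1791]
eef_rot: [-0.001, 0.716, 0.698, -0.001]
wrist_force: [-7.8, -3.4, 1.5]
opening: 0.113
grasp_force: 58.6
```

```bash
python3 -m pendant '[[0.0212,-0.0005,0.026,0,0,0],[0.0224,-0.0005,0.0249,0,0,0],[0.0236,-0.0005,0.0238,0,0,0],[0.0248,-0.0005,0.0226,0,0,0],[0.0258,-0.0005,0.0213,0,0,0],[0.0269,-0.0005,0.02,0,0,0],[0,0,0,0,0,0],[0,0,0,0,0,0],[0,0,0,0,0,0],[0,0,0,0,0,0]]'
```

```text
time_s: 19.35
eef_pos: [0.5543, -0.2146, 0.2091]
eef_rot: [-0.0, 0.716, 0.698, -0.002]
wrist_force: [-14.5, -2.6, 13.4]
opening: 0.117
grasp_force: 59.2
```

```bash
python3 -m pendant '[[0.0278,-0.0005,0.0187,0,0,0],[0.0287,-0.0005,0.0173,0,0,0],[0.0295,-0.0005,0.0159,0,0,0],[0.0303,-0.0005,0.0144,0,0,0],[0.0309,-0.0005,0.0129,0,0,0],[0,0,0,0,0,0],[0,0,0,0,0,0],[0,0,0,0,0,0],[0,0,0,0,0,0],[0,0,0,0,0,0]]'; python3 - <<'E'
from h import *
from bench import ctrl,camera
o=ctrl.get_obs();d2=camera("scene");pickle.dump(d2,open("s5.pkl","wb"))
cv2.imwrite("pics/s5.png",cv2.resize(d2["color"][130:370,150:490],None,fx=2.3,fy=2.3,interpolation=2))
g=o["eef_pos"]+np.array([0,0,.011]);h=np.array([.5094+.125,-.2,.105]);v=g-h
print(v,np.hypot(v[0],v[2]),np.degrees(np.arctan2(v[2],-v[0])-np.arctan2(.055,.125)))
E
```

```text
time_s: 20.6
eef_pos: [0.5853, -0.2158, 0.2262]
eef_rot: [0.002, 0.716, 0.698, -0.001]
wrist_force: [-9.1, -3.1, 14.3]
opening: 0.112
grasp_force: 61.4
[-0.04913235 -0.01576986  0.13216635] 0.1410033067444634 45.858077225876585
```

View pics/s5.png

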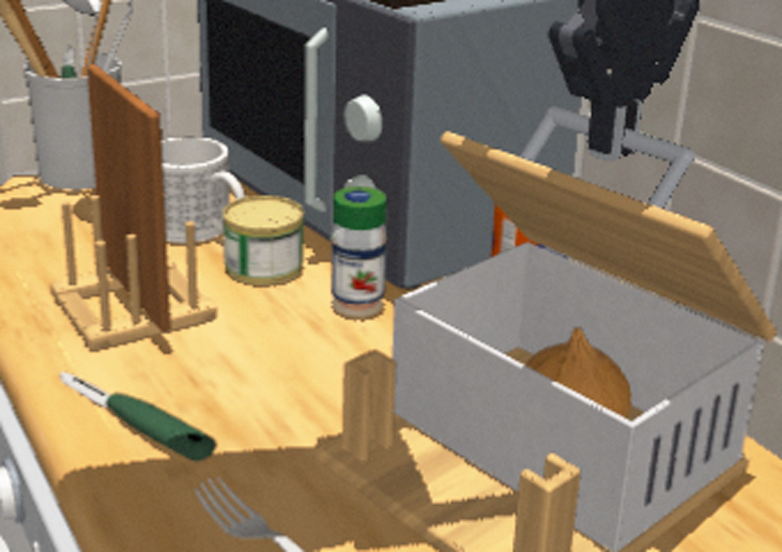

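The lid is up and the board undisturbed. The onion is visible in the bin, and the lid's front corners are at about crop (443,133) and (713,230). I'll check the angle from those.

```bash
python3 - <<'E'
from h import *
np.set_printoptions(precision=1,suppress=True)
d=pickle.load(open("s5.pkl","rb"));Rz=R.from_euler('z',-.022).as_matrix();c=np.array([.558,-.2145,0])
for a in(0.698,.785,.873):
    for z in(.105,.115):
        P=[]
        for y in(.102,-.102):
            v=R.from_euler('y',a).apply([-.152,0,z-.105]);P.append(c+Rz@(v+[.075,y,.105]))
        print(a,z,((proj(d,P)-[150,130])*2.3).ravel())
E
```

```text
0.698 0.105 [421.9 156.2 691.3 258.4]
0.698 0.115 [428.9 143.5 699.4 242.7]
0.785 0.105 [431.5 139.8 702.4 238.1]
0.785 0.115 [439.  127.9 711.  223. ]
0.873 0.105 [441.9 124.3 714.2 218.5]
0.873 0.115 [449.9 113.1 723.1 204.4]
```

```bash
python3 -c "
from bench import ctrl
o=ctrl.get_obs();print(o['eef_pos'],o['wrist_force'],abs(o['dq']).max());print(ctrl.hand_in())"
```

```text
[ 0.58528124 -0.21578167  0.22618056] [-9.28720706 -2.42597997 13.73749599] 0.0016299166826428575
the job is handed in; nothing more can be done
None
```

I handed the job in: the board stands in the rack's middle slot, let go, and the gripper is still holding the lid at about 45° by my measurements; the hand-in returned no verdict.

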